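Dock and restack the cold bins

ROBOT

A 6-joint arm with a two-finger parallel gripper is mounted at the origin on the work surface. World frame = base frame: x ahead of the robot, y to its left, z up, the work surface at z = 0. Lengths are in m, angles in rad, forces in N, time in s.
With the tool pointing down it reaches from about 0.3 to 0.775 m from the base axis. Payload 14.6 kg.
Tool frame: the origin (TCP) lies on the centre line of the jaws, within the pads' length; the fingertips stand ctrl.tcp_to_tips ahead of it and the grasp point (between the pads) lies 2 mm behind it (ctrl.tcp_to_tips is the distance from the TCP to the fingertips, in m); z points along the fingers, y is the line along which they close (so a half turn about z gives the same grasp; the last joint's range is limited). The gripper opens to 94 mm and grips with 3 to 60 N. Pads are 16 mm wide; open, the fingers measure 119 mm over their backs; the gripper's body (75 mm by 177 mm) begins 78 mm behind the grasp point.
Start: joints at [-1.196, 0.3, 1.521, -0, 1.321, -0.067], TCP at [0.235, -0.497, 0.184] pointing down, gripper open.
Joint ranges: [-3.03, 3.03], [-0.79, 2.21], [0.23, 2.52], [-1.04, 4.18], [0, 3.07], [-2.55, 2.55]. Speed limits (rad/s): [2.22, 2.22, 2.57, 3.14, 3.14, 3.14].

INTERFACE

Orientations are given as [roll, pitch, yaw] about the fixed x, y, z axes, in that order (R = Rz(yaw) Ry(pitch) Rx(roll)).
In Python, from station import telemetry, viewer, hand_in, ctrl gives the robot as it stands.
- The arm moves only by the tool step_arm, never from a script. Its argument "plan" is a list of rows, each an object of numbers: "dx", "dy", "dz": the shift along the tool's x, y, z scaled (see below); "rx", "ry", "rz": the turn, a rotation vector about the tool's x, y, z scaled (see below); "claw": the closure, from 0 (fully open) to 1 (shut). In form: [{"dx": .., "dy": .., "dz": .., "rx": .., "ry": .., "rz": .., "claw": ..}, ...]. A call has 1 to 10 rows; each row shifts and turns the commanded pose from where the row before left it, along the tool's axes as they then stand; what a row does not reach is not made up. The controller multiplies each number of a shift by 0.1 m and each number of a turn by 90 degrees. A row lasts 1/10 s, in which the tool goes at most 50 mm and 8.59 degrees, less where a joint would pass 70% of its speed; a pose out of reach is approached as far as the arm can. A call with a number of a shift or a turn outside -1 to 1 is refused whole. A call with a gripper value outside its range is refused whole. The fingers move at their own pace and stop on an object; "grip_force" is the grip in N (left out, the last holds). Time passes only in rows, so rows that do not move let the fingers close. It gives the time, the measured TCP pose, the force, the opening and the grip force at its end, in the units of the state.
- telemetry.get_obs(): the state, without advancing time (a new reading comes with each control period).
- viewer.camera(name): name is "scene" or "top"; returns a dict with "img" (400x640x3 uint8, red, green, blue), "z_map" (400x640 float32, m along the optical axis (not along the pixel's ray), 0 where there is no reading), "fx", "fy", "cx", "cy" (pixels), "R" (3x3) and "t" (3): a world point X has camera coordinates R X + t. Camera axes: x right, y down, z forward; pixel columns grow to the right and rows downward; lengths in m; the calibration is good to about 2 mm. A picture is of the moment at which its call begins.
- hand_in(): hands the job in; it is judged then, once.
Trained networks look in a picture, given as the dict that the camera call returned (one of the last four; its "shot" number tells which), for a name from the list of things; names that differ only in an ending like _2 or _b are one class to them, and where a whole thing is asked for, a point or a joint stands for the part that bears it (a point fixed in the world has none). Each returns a list of dicts, best first, with "score" (0 to 1); they miss things now and then, are a little off and sometimes report something else, mostly with a low value. They report only what shows in the picture. A call takes as long as a camera call.
- viewer.recognise(target, picture): "rect" ([left, top, right, bottom] in pixels, round what is visible of it).
The state is a dict: "time_s": time; "qpos": joint angles; "joint_vel": joint speeds; "tau": joint torques, N m; "ee_pos": TCP position; "eef_rot": TCP orientation; "force": force on the tool from outside, world axes, zero at the start; "moment": the same for the moment, N m; "grip_width": finger opening in m; "grip_force": force on a finger pad.
Only numpy, scipy, OpenCV 4.12 (cv2) and the standard library are available. Lean on these libraries where they do the work, as an engineer would, in place of code of your own. Each camera call takes 0.05 s, during which the arm holds its last target. There are 200 camera calls.

TASK

Two stack-nest bins have been left nested one inside the other. Slide them along the bench, with the lower bin staying down on the bench, endways into the blue U-shaped dock until the lower bin is fully home against the back stop; and turn the upper bin half a turn (orange ends at opposite ends) and lower it gently onto the lower bin so that it sits level on the black ledges instead of nesting. Leave the bottle, the tip box and the tube rack where they are.

Things in the scene. Friction and masses are not known exactly. Their poses are not given: they have to be found in the camera images.
- lower_bin: Lower stack-nest bin: grey, orange at one end, loose, about 0.36 kg with the cold block on its floor. Origin: centre of its underside; z up; +x to the orange end. 150 long (x), 66 wide (y), 56 high. Body 136 x 39, 30 high, carries a wider collar, 150 x 66 outside, 144 x 60 inside, from 30 to 56 above the underside, with a flat step inside at 30. Slides on the bench under a few newtons.
- upper_bin: Upper stack-nest bin: white, orange at one end, empty, about 0.16 kg, same shape and axes as the lower bin. Starts nested in it the same way round, its underside 30 above the lower one's; its collar (66 wide, walls 3 thick) then stands from 60 to 86 above the bench, clear above the lower bin's rim at 56, and can be gripped across the width.
- lower_end (a point): Middle of the outside of the lower bin's orange end, 75 from its centre, 43 above its underside.
- upper_end (a point): Middle of the outside of the upper bin's orange end, 75 from its centre, 43 above its underside.
- lower_ledge (a point): Midpoint between one pair of the lower bin's four black ledges (both bins have them), level with their tops: x = +52, 48 above the underside, 8 below the rim. The other pair is at x = -22. Each ledge is 24 long, on a long inner side of the collar, reaching in to 22.5 from the centre line. A bin seated on them has about 2.7 play either side, 4 either way lengthways.
- upper_foot (a point): Midpoint, at underside level, between one pair of the upper bin's four feet (both bins have them): x = -52; the other pair is at x = +22. Each is a rib 20 long on the side of the lower body, reaching out to 27 from the centre line. Same way round they pass between the ledges (nested, underside 30 above the lower one's); half turned they stand on the ledges (48 above).
- dock: Blue dock fixed to the bench: two parallel rails and a back stop, 40 high, 8 thick, no floor. Origin: on the bench where the lower bin's centre lies when fully home; +x inward from mouth to stop, z up. Stop's face at x = +75. Rails 74 apart inside, from x = -55 to +83; from -55 two flared guides widen to about 114 apart at x = -101. The lower bin may go in either end first.
- dock_rod (a point): Top of a fixed steel rod beside the dock, at x = +30, y = -135 in the dock's frame: 200 high, 14 across, with a black clamp 26 square at 165 to 185 and a round foot 56 across, 8 high.
- bottle: Amber bottle with a white cap, 60 across, 140 high, loose, origin at the centre of its underside. A bystander: stands on one side of the way into the dock.
- tip_box: Pipette tip box with a blue top and white tips, 122 (own x) x 82 (own y) x 65 high, loose, origin at the centre of its underside. A bystander: stands on the other side of the way into the dock.
- tube_rack: Green rack with six purple-capped tubes, 60 (own x) x 100 (own y) x 91 high, loose, origin at the centre of its underside. A bystander farther from the robot than the bins.

How it is judged:
By the outcome, as a careful person would: the job done as asked, in the order asked, and still so for the second after the job is handed in, with the robot touching nothing.
It also fails if it takes over 72 s, if anything falls off the work surface, if the arm or the gripper's body presses on something with over 40 N, if the wrist force passes 120 N, or if a joint passes its speed limit or range.

## Working session

There is one attempt and no reset: what is moved stays moved. The work goes in short steps, Python scripts to look and compute and a tool call to move; the robot and the scene stay as the last step left them, time stands still between calls to the robot, and variables do not carry over. Pictures are saved under pics/ and viewed, at most 10 in all, crops included, and the job is handed in when it is done.

Besides the shell and the picture viewer there is one more tool, called by a JSON object that holds its "op" and its "data", one argument or row to a line. step_arm: Moves the arm, as the interface text tells. Shifts and turns lie within -1 to 1; 1 stands for 0.1 m of shift or 90 degrees of turn. Its arguments: {"type":"object","properties":{"plan":{"type":"array"},"grip_force":{"type":"number"}},"required":["plan"]}

```bash
mkdir -p pics; ls; cat > h.py <<'E'
import numpy as np, cv2
from station import telemetry, viewer, hand_in, ctrl
def world(c,mask=None):
    z=c["z_map"]; v,u=np.mgrid[0:z.shape[0],0:z.shape[1]]
    P=np.stack([(u-c["cx"])/c["fx"]*z,(v-c["cy"])/c["fy"]*z,z],-1)
    return (P-c["t"])@c["R"]   # R^T (p-t)
def save(c,n): cv2.imwrite("pics/"+n,c["img"][...,::-1])
E
python3 - <<'E'
from h import *
print(ctrl.tcp_to_tips, {k:np.round(v,3).tolist() if not np.isscalar(v) else v for k,v in telemetry.get_obs().items()})
for n in("scene","top"):
    c=viewer.camera(n); save(c,n+"0.png"); W=world(c)
    np.savez(n+"0.npz",**c)
    print(n,c["fx"],"campos",-c["R"].T@c["t"])
    for o in("lower_bin","upper_bin","dock","dock_rod","bottle","tip_box","tube_rack","upper_end","lower_end"):
        r=viewer.recognise(o,c)
        for q in r[:2]:
            l,t,a,b=q["rect"]; print(o,round(q["score"],2),np.round(q["rect"]),np.round(W[int((t+b)/2),int((l+a)/2)],3))
E
```

```text
pics
0.017 {'time_s': 0.0, 'qpos': [-1.196, 0.3, 1.522, 0.0, 1.321, -0.067], 'joint_vel': [0.0, 0.001, -0.0, -0.0, -0.002, 0.0], 'tau': [0.002, -53.181, -35.273, 0.071, 0.024, -0.0], 'ee_pos': [0.235, -0.497, 0.183], 'eef_rot': [-3.14, -0.0, 0.442], 'force': [0.576, -0.406, 0.814], 'moment': [-0.018, 0.02, -0.015], 'grip_force': 0.0, 'grip_width': 0.09394065868657948}
scene 407.5908996059948 campos [ 1.12298944 -0.07412934  0.81102724]
lower_bin 0.7 [236. 202. 300. 226.] [ 0.523 -0.204  0.028]
upper_bin 0.82 [232. 174. 297. 213.] [ 0.475 -0.215  0.049]
dock 0.88 [370. 196. 460. 299.] [0.705 0.1   0.182]
dock_rod 0.55 [365. 197. 462. 302.] [0.709 0.098 0.181]
bottle 0.94 [373. 138. 396. 189.] [0.399 0.079 0.092]
bottle 0.22 [231. 175. 300. 214.] [ 0.474 -0.213  0.045]
tip_box 0.7 [301. 193. 360. 253.] [ 0.568 -0.052  0.061]
tip_box 0.4 [365. 198. 460. 303.] [0.71  0.096 0.179]
tube_rack 0.88 [225. 240. 272. 288.] [ 0.7   -0.218  0.09 ]
upper_end 0.62 [231. 174. 300. 214.] [ 0.474 -0.213  0.045]
lower_end 0.88 [237. 201. 296. 225.] [ 0.525 -0.206  0.035]
top 505.4776754616833 campos [ 0.40876027 -0.06811287  1.12205963]
upper_bin 0.84 [341. 199. 421. 258.] [ 0.494 -0.216  0.03 ]
dock 0.65 [167. 114. 261. 252.] [ 0.607  0.154 -0.002]
bottle 0.66 [222. 270. 255. 307.] [0.377 0.077 0.141]
tip_box 0.9 [274. 173. 335. 238.] [ 0.544 -0.051  0.059]
tube_rack 0.72 [342. 199. 419. 257.] [ 0.494 -0.213  0.033]
tube_rack 0.7 [357. 126. 406. 163.] [ 0.666 -0.215  0.089]
upper_end 0.62 [344. 199. 419. 257.] [ 0.494 -0.216  0.03 ]
```

View pics/top0.png

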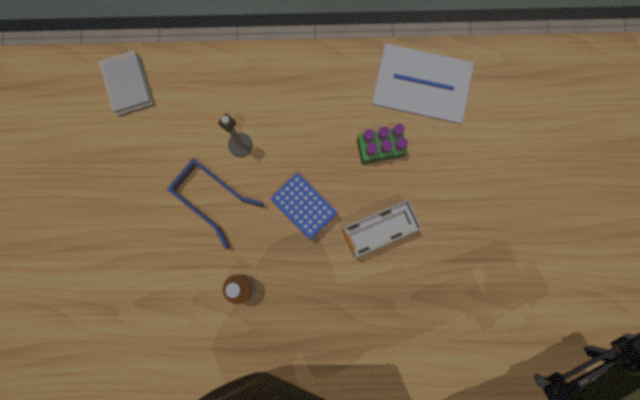

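View pics/scene0.png

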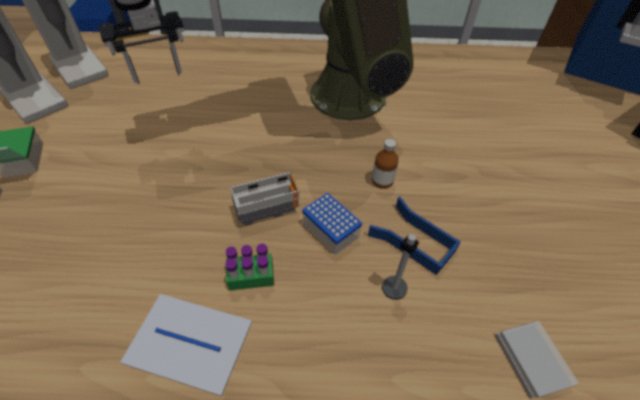

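```bash
cat > fit.py <<'E'
from h import *
def rect(P): 
    (cx,cy),(w,h),a=cv2.minAreaRect((P*1000).astype(np.float32)); return np.round([cx,cy,w,h,a],1)
def hull(W,m): return W[m][:,:2]
if __name__=="__main__":
  for n in("top","scene"):
    c=dict(np.load(n+"0.npz")); W=world(c); z=W[...,2]; hsv=cv2.cvtColor(c["img"],cv2.COLOR_RGB2HSV)
    x,y=W[...,0],W[...,1]; print(n, "bench z",np.median(z[(abs(x-.45)<.03)&(abs(y+.08)<.03)]))
    near=(abs(x-.494)<.11)&(abs(y+.215)<.12)
    m=near&(z>.076)&(z<.1)
    print("upper rim",m.sum(),rect(hull(W,m)),np.percentile(z[m],[50,95]))
    o=near&(hsv[...,0]<16)&(hsv[...,1]>165)&(z>.05); print("orange",o.sum(),np.mean(W[o],0) if o.any() else "")
    b=(hsv[...,0]>100)&(hsv[...,0]<130)&(hsv[...,1]>90)&(z>.033)&(z<.047)&(x>.45)&(x<.8)&(y>-.0)&(y<.35)
    P=hull(W,b); print("dock",b.sum(),rect(P),"z",np.median(z[b]))
    np.save(n+"_dock.npy",W[b])
    m=(z>.05)&(z<.075)&(np.hypot(x-.54,y+.05)<.09); print("tip",rect(hull(W,m)))
    m=(z>.1)&(np.hypot(x-.385,y-.075)<.06); print("bottle",rect(hull(W,m)),z[m].max())
    m=(z>.07)&(np.hypot(x-.69,y+.22)<.09); print("rack",rect(hull(W,m)))
    m=(z>.12)&(np.hypot(x-.7,y-.09)<.09); print("rod",rect(hull(W,m)),z[m].max() if m.any() else 0)
E
python3 fit.py
python3 - <<'E'
from h import *
from scipy.optimize import least_squares
import numpy as np
P=np.vstack([np.load("top_dock.npy")[:,:2],np.load("scene_dock.npy")[:,:2]])
def seg(p,a,b):
    d=b-a;t=np.clip(((p-a)@d)/(d@d),0,1);return np.linalg.norm(p-a-t[:,None]*d,axis=1)
S=[((-55,41),(79,41)),((-55,-41),(79,-41)),((79,-41),(79,41)),((-55,41),(-101,61)),((-55,-41),(-101,-61))]
S=[tuple(np.array(q)/1000 for q in s) for s in S]
def f(v,P):
    c,s=np.cos(v[2]),np.sin(v[2]); L=(P-v[:2])@np.array([[c,-s],[s,c]])
    d=np.min([seg(L,*q) for q in S],0); return np.maximum(d-.004,0)+.1*d
for Q in (P,np.load("top_dock.npy")[:,:2],np.load("scene_dock.npy")[:,:2]):
  best=min((least_squares(f,[.6,.15,a],args=(Q,),loss="soft_l1",f_scale=.003) for a in np.arange(0,6.28,.3)),key=lambda r:r.cost)
  v=best.x;print("dock",v,np.degrees(v[2])%360,best.cost,len(Q)); c,s=np.cos(v[2]),np.sin(v[2]); print("rod exp",v[:2]+np.array([c*.03+s*.135,s*.03-c*.135]))
E
```

```text
top bench z -0.0003801807271139986
upper rim 489 [ 491.4 -208.9   66.3  150.5   22.1] [0.08376662 0.08789028]
orange 3 [ 0.46987743 -0.14160393  0.06856018]
dock 383 [565.3 148.4 180.9 119.1  49.6] z 0.03948319364278809
tip [545.2 -48.1 122.2  82.5  43.1]
bottle [375.6  89.   41.9  41.8  74.8] 0.14393309772804064
rack [ 678.9 -223.4   53.7   86.4    9.4]
rod [694.2  94.5  27.5  26.1  49.9] 0.20221051554531674
scene bench z -0.00017073465328965606
upper rim 517 [ 491.8 -208.9   69.6  149.8   22.1] [0.08201653 0.08665608]
orange 43 [ 0.46710156 -0.14366647  0.06700213]
dock 519 [569.  150.1 179.5 121.5  49.8] z 0.03849867664796985
tip [545.1 -48.4 123.1  84.2  43.9]
bottle [379.2  89.2  36.5  39.5  10. ] 0.1426056932187406
rack [ 678.5 -224.7   55.3   87.3    9.7]
rod [695.1  92.9  26.   26.8  52.4] 0.20144728444241922
dock [0.5719127  0.15589721 0.8736919 ] 50.05885872007687 2.430070472701294e-05 902
rod exp [0.6946778 0.0922283]
dock [0.56979087 0.15499829 0.87594719] 50.18807717206118 3.585642356411449e-06 383
rod exp [0.69269925 0.09160641]
dock [0.57282942 0.15541108 0.8791202 ] 50.36987720010117 8.509188597239992e-06 519
rod exp [0.69593832 0.09240951]
```

```bash
cat > mv.py <<'E'
# mv.py x y z : shift to a world target, in tool axes/units ; optional yaw(deg) turn total
import sys
from h import *
from scipy.spatial.transform import Rotation as Ro
o=telemetry.get_obs(); p=np.array(o["ee_pos"]); R=Ro.from_euler("xyz",o["eef_rot"])
print("t",round(o["time_s"],2),"pos",np.round(p,4),"rot",np.round(np.degrees(o["eef_rot"]),2),"F",np.round(o["force"],1),"w",round(o["grip_width"],4),"q",np.round(o["qpos"],2))
a=[float(s) for s in sys.argv[1:]]
if len(a)>=4:
    T=Ro.from_euler("xyz",[180,0,a[3]],degrees=True); rv=(R.inv()*T).as_rotvec(degrees=True); print("turn units",np.round(rv/90,4)); R=T
if len(a)>=3: print("then shift units",np.round(R.inv().apply(np.array(a[:3])-p)*10,4))
E
python3 mv.py .4915 -.209 .13 112.1
```

```text
t 1.0 pos [ 0.2352 -0.4972  0.1839] rot [180.    -0.    25.31] F [-0.5  0.7  0.7] w 0.0939 q [-1.2   0.3   1.52  0.    1.32 -0.07]
turn units [ 0.     -0.     -0.9643]
then shift units [1.7057 3.4593 0.5385]
```

{"op": "step_arm", "data": {
  "plan": [
    {"rz": -0.09},
    {"rz": -0.09},
    {"rz": -0.09},
    {"rz": -0.09},
    {"rz": -0.09},
    {"rz": -0.09},
    {"rz": -0.09},
    {"rz": -0.09},
    {"rz": -0.09},
    {"rz": -0.09}
  ]
}}

```text
$.plan[0]: bad value
```

{"op": "step_arm", "data": {
  "plan": [
    {"dx": 0,"dy": 0,"dz": 0,"rx": 0,"ry": 0,"rz": -0.0944,"claw": 0},
    {"dx": 0,"dy": 0,"dz": 0,"rx": 0,"ry": 0,"rz": -0.095,"claw": 0},
    {"dx": 0,"dy": 0,"dz": 0,"rx": 0,"ry": 0,"rz": -0.095,"claw": 0},
    {"dx": 0,"dy": 0,"dz": 0,"rx": 0,"ry": 0,"rz": -0.095,"claw": 0},
    {"dx": 0,"dy": 0,"dz": 0,"rx": 0,"ry": 0,"rz": -0.095,"claw": 0},
    {"dx": 0,"dy": 0,"dz": 0,"rx": 0,"ry": 0,"rz": -0.095,"claw": 0},
    {"dx": 0,"dy": 0,"dz": 0,"rx": 0,"ry": 0,"rz": -0.095,"claw": 0},
    {"dx": 0,"dy": 0,"dz": 0,"rx": 0,"ry": 0,"rz": -0.095,"claw": 0},
    {"dx": 0,"dy": 0,"dz": 0,"rx": 0,"ry": 0,"rz": -0.095,"claw": 0},
    {"dx": 0,"dy": 0,"dz": 0,"rx": 0,"ry": 0,"rz": -0.095,"claw": 0}
  ]
}}

```text
time_s: 2.0
ee_pos: [0.2352, -0.4972, 0.1839]
eef_rot: [3.142, 0.0, 1.939]
force: [0.7, 0.2, 0.5]
grip_width: 0.0939
grip_force: 0.0
```

{"op": "step_arm", "data": {
  "plan": [
    {"dx": 0.17,"dy": 0.34,"dz": 0.0,"rx": 0,"ry": 0,"rz": -0.0149,"claw": 0},
    {"dx": 0.17,"dy": 0.34,"dz": 0.0,"rx": 0,"ry": 0,"rz": 0,"claw": 0},
    {"dx": 0.17,"dy": 0.34,"dz": 0.0,"rx": 0,"ry": 0,"rz": 0,"claw": 0},
    {"dx": 0.17,"dy": 0.34,"dz": 0.0,"rx": 0,"ry": 0,"rz": 0,"claw": 0},
    {"dx": 0.17,"dy": 0.34,"dz": 0.0,"rx": 0,"ry": 0,"rz": 0,"claw": 0},
    {"dx": 0.17,"dy": 0.34,"dz": 0.0,"rx": 0,"ry": 0,"rz": 0,"claw": 0},
    {"dx": 0.17,"dy": 0.34,"dz": 0.0,"rx": 0,"ry": 0,"rz": 0,"claw": 0},
    {"dx": 0.17,"dy": 0.34,"dz": 0.0,"rx": 0,"ry": 0,"rz": 0,"claw": 0},
    {"dx": 0.17,"dy": 0.34,"dz": 0.0,"rx": 0,"ry": 0,"rz": 0,"claw": 0},
    {"dx": 0.17,"dy": 0.34,"dz": 0.0,"rx": 0,"ry": 0,"rz": 0,"claw": 0}
  ]
}}

```text
time_s: 3.0
ee_pos: [0.4878, -0.211, 0.184]
eef_rot: [3.141, 0.0, 1.957]
force: [-0.3, 0.2, -0.7]
grip_width: 0.094
grip_force: 0.0
```

```bash
python3 mv.py .4915 -.209 .073 112.1
```

```text
t 3.0 pos [ 0.4878 -0.211   0.184 ] rot [1.7999e+02 2.0000e-02 1.1210e+02] F [-0.3  0.2 -0.7] w 0.094 q [-0.48  0.26  1.57 -0.    1.31 -0.86]
turn units [ 0.0002  0.0002 -0.    ]
then shift units [0.0049 0.0422 1.1102]
```

{"op": "step_arm", "data": {
  "plan": [
    {"dx": 0.005,"dy": 0.042,"dz": 0.1,"rx": 0,"ry": 0,"rz": 0,"claw": 0},
    {"dx": 0,"dy": 0,"dz": 0.2,"rx": 0,"ry": 0,"rz": 0,"claw": 0},
    {"dx": 0,"dy": 0,"dz": 0.2,"rx": 0,"ry": 0,"rz": 0,"claw": 0},
    {"dx": 0,"dy": 0,"dz": 0.2,"rx": 0,"ry": 0,"rz": 0,"claw": 0},
    {"dx": 0,"dy": 0,"dz": 0.15,"rx": 0,"ry": 0,"rz": 0,"claw": 0},
    {"dx": 0,"dy": 0,"dz": 0.13,"rx": 0,"ry": 0,"rz": 0,"claw": 0},
    {"dx": 0,"dy": 0,"dz": 0.1,"rx": 0,"ry": 0,"rz": 0,"claw": 0},
    {"dx": 0,"dy": 0,"dz": 0,"rx": 0,"ry": 0,"rz": 0,"claw": 0},
    {"dx": 0,"dy": 0,"dz": 0,"rx": 0,"ry": 0,"rz": 0,"claw": 0.15},
    {"dx": 0,"dy": 0,"dz": 0,"rx": 0,"ry": 0,"rz": 0,"claw": 0.15}
  ]
}}

```text
time_s: 4.0
ee_pos: [0.4909, -0.2105, 0.0766]
eef_rot: [3.141, 0.001, 1.956]
force: [0.1, -0.4, 0.0]
grip_width: 0.0819
grip_force: 0.0
```

{"op": "step_arm", "data": {
  "plan": [
    {"dx": 0,"dy": 0,"dz": 0,"rx": 0,"ry": 0,"rz": 0,"claw": 0.25},
    {"dx": 0,"dy": 0,"dz": 0,"rx": 0,"ry": 0,"rz": 0,"claw": 0.35},
    {"dx": 0,"dy": 0,"dz": 0,"rx": 0,"ry": 0,"rz": 0,"claw": 0.5},
    {"dx": 0,"dy": 0,"dz": 0,"rx": 0,"ry": 0,"rz": 0,"claw": 0.5},
    {"dx": 0,"dy": 0,"dz": 0,"rx": 0,"ry": 0,"rz": 0,"claw": 0.5}
  ],
  "grip_force": 25
}}

```text
time_s: 4.5
ee_pos: [0.4906, -0.2103, 0.0759]
eef_rot: [3.142, 0.0, 1.957]
force: [-0.6, 0.1, 0.5]
grip_width: 0.0473
grip_force: 0.0
```

```bash
python3 mv.py .40 -.17 .076 112.1; python3 - <<'E'
from h import *
c=viewer.camera("scene"); cv2.imwrite("pics/grip.png",cv2.resize(c["img"][130:270,180:400,::-1],None,fx=3,fy=3))
E
```

```text
t 4.5 pos [ 0.4906 -0.2103  0.0759] rot [180.    0.  112.1] F [-0.6  0.1  0.5] w 0.0473 q [-0.47  0.38  1.68 -0.    1.08 -0.86]
turn units [0. 0. 0.]
then shift units [ 0.7143 -0.6877 -0.0014]
```

View pics/grip.png

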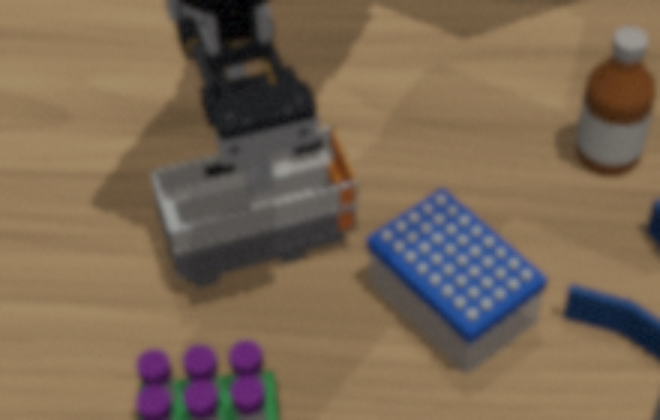

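```bash
python3 - <<'E'
from h import *
a=viewer.camera("scene"); b=viewer.camera("top")
A=cv2.resize(a["img"][140:240,210:320],None,fx=5,fy=5); B=cv2.resize(b["img"][180:280,320:375+55],None,fx=3,fy=5)
cv2.imwrite("pics/g2.png",np.hstack([A[:500,:460],B[:500,:330]])[...,::-1])
W=world(a); s=np.round(W[150:232:3,265]*1000).astype(int); print(s.tolist())
print(telemetry.get_obs()["grip_width"])
E
```

```text
[[269, -240, -1], [281, -239, -3], [517, -194, 217], [547, -188, 239], [553, -188, 236], [564, -186, 239], [570, -186, 237], [575, -186, 234], [575, -186, 225], [567, -189, 208], [569, -189, 201], [524, -199, 141], [527, -200, 134], [525, -201, 122], [525, -202, 113], [472, -214, 39], [477, -214, 33], [524, -204, 80], [525, -205, 70], [525, -206, 58], [526, -207, 48], [525, -208, 35], [511, -212, 4], [515, -213, -3], [527, -211, 1], [534, -210, -2], [545, -209, 1], [554, -208, 0]]
0.04679638792843676
```

View pics/g2.png

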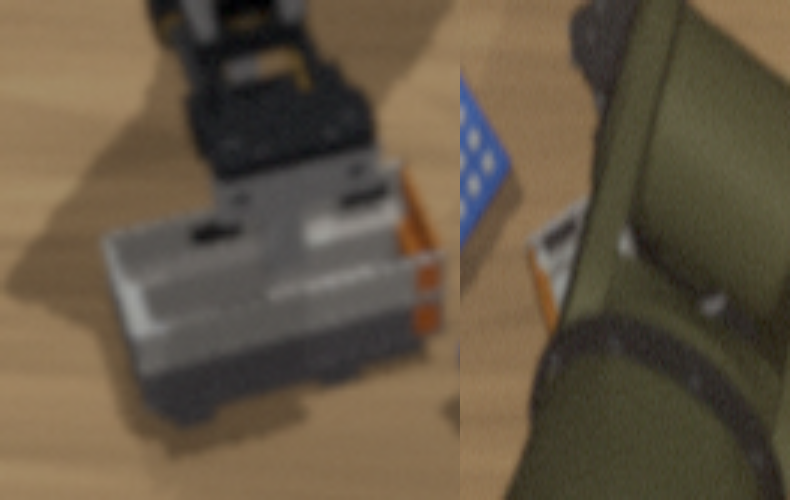

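```bash
python3 - <<'E'
from h import *
a=viewer.camera("scene"); W=world(a)
p=np.array([.4906,-.2103]); w=np.array([np.sin(np.radians(112.1)),-np.cos(np.radians(112.1))]); l=np.array([w[1]*-1,w[0]])
def pr(X): q=a["R"]@X+a["t"]; return np.round([q[0]/q[2]*a["fx"]+a["cx"],q[1]/q[2]*a["fy"]+a["cy"]],1)
for s in(-1,1):
  for z in (.059,.086,.13): print(s,z,pr(np.r_[p+s*w*.030,z]))
D=np.stack([(W[...,:2]-p)@l,(W[...,:2]-p)@w,W[...,2]],-1)*1000
for v in range(168,212,3): print(v,[tuple(int(t) for t in D[v,u]) for u in range(250,290,5)])
E
```

```text
-1 0.059 [261.6 186.7]
-1 0.086 [260.6 179.3]
-1 0.13 [258.8 166.4]
1 0.059 [268.3 204.6]
1 0.086 [267.4 197.3]
1 0.13 [265.8 184.6]
168 [(-34, 68, 231), (-25, 76, 236), (-16, 79, 236), (-7, 83, 237), (2, 85, 236), (11, 87, 234), (20, 89, 233), (32, 85, 225)]
171 [(-31, 44, 198), (-27, 83, 236), (-18, 86, 236), (-9, 88, 234), (0, 88, 231), (10, 87, 226), (21, 85, 221), (31, 86, 218)]
174 [(-8, -138, 0), (-29, 88, 233), (-19, 89, 230), (-9, 86, 224), (0, 86, 220), (11, 80, 210), (22, 79, 206), (33, 78, 201)]
177 [(-11, -126, 0), (-29, 87, 223), (-19, 85, 218), (-8, 79, 208), (0, 80, 206), (11, 80, 202), (21, 79, 197), (59, -24, 78)]
180 [(-13, -117, -1), (-29, 79, 206), (-19, 80, 203), (-9, 81, 201), (0, 80, 197), (35, -31, 69), (45, -23, 73), (59, -28, 62)]
183 [(-26, -29, 82), (-30, 80, 199), (-20, 80, 195), (-2, 34, 140), (8, 36, 138), (34, -32, 56), (46, -27, 58), (57, -21, 59)]
186 [(-28, -24, 77), (-17, -20, 77), (-3, -30, 61), (-3, 34, 131), (7, 37, 130), (31, -19, 61), (42, -15, 60), (56, -17, 53)]
189 [(-28, -31, 59), (-17, -27, 60), (-5, -22, 60), (-4, 37, 124), (7, 34, 116)
[... 195 characters left out ...]
-21, -14, 52), (-8, -17, 44), (3, -18, 39), (15, -17, 35), (28, -17, 30), (29, 31, 84), (41, 33, 81)]
198 [(-34, -16, 45), (-22, -16, 39), (-10, -15, 35), (2, -14, 32), (5, 33, 85), (16, 33, 80), (28, 33, 76), (41, 32, 70)]
201 [(-35, -14, 35), (-29, 29, 84), (-18, 33, 84), (-7, 34, 80), (4, 33, 75), (16, 32, 68), (28, 31, 63), (40, 32, 58)]
204 [(-42, 31, 80), (-31, 32, 76), (-19, 31, 71), (-8, 33, 68), (3, 32, 62), (15, 31, 56), (27, 33, 54), (39, 32, 47)]
207 [(-43, 30, 69), (-32, 35, 69), (-20, 32, 61), (-9, 32, 56), (2, 33, 53), (14, 32, 46), (27, 32, 41), (39, 34, 38)]
210 [(-44, 32, 60), (-33, 32, 55), (-21, 32, 51), (-10, 33, 46), (2, 32, 39), (13, 33, 37), (26, 32, 30), (42, 19, 7)]
```

```bash
python3 - <<'E'
from h import *
print(ctrl.tcp_to_tips,[d for d in dir(ctrl) if d[0]!="_"])
for n in("scene","top"):
  a=viewer.camera(n); W=world(a)
  p=np.array([.4906,-.2103]); w=np.array([np.sin(np.radians(112.1)),-np.cos(np.radians(112.1))]); l=np.array([w[1]*-1,w[0]])
  D=np.stack([(W[...,:2]-p)@l,(W[...,:2]-p)@w,W[...,2]],-1)*1000
  m=(abs(D[...,0])<12)&(abs(D[...,1])<45)&(D[...,2]>90)&(D[...,2]<175); print(n,m.sum(),np.percentile(D[m][:,2],[0,2,10,50]) if m.any() else "")
  # unsettled start image
  a=dict(np.load(n+"0.npz"));W=world(a);m=(np.hypot(W[...,0]-.235,W[...,1]+.497)<.09)&(W[...,2]>.05);print(np.percentile(W[m][:,2],[0,1,5,20,50]) if m.any() else "", m.sum())
E
```

```text
0.017 ['MotionError', 'tcp_to_tips']
scene 114 [101.13874466 107.81914841 110.0426746  127.50891371]
[0.20409461 0.21445151 0.243273   0.31595549 0.34298141] 2873
top 0 
[0.20339367 0.21423009 0.23815123 0.32019854 0.34568261] 3740
```

{"op": "step_arm", "data": {
  "plan": [
    {"dx": 0,"dy": 0,"dz": 0,"rx": 0,"ry": 0,"rz": 0,"claw": 0},
    {"dx": 0,"dy": 0,"dz": 0,"rx": 0,"ry": 0,"rz": 0,"claw": 0},
    {"dx": 0,"dy": 0,"dz": 0,"rx": 0,"ry": 0,"rz": 0,"claw": 0},
    {"dx": 0,"dy": 0,"dz": 0,"rx": 0,"ry": 0,"rz": 0,"claw": 0},
    {"dx": 0,"dy": 0,"dz": 0,"rx": 0,"ry": 0,"rz": 0,"claw": 0},
    {"dx": 0,"dy": 0,"dz": 0,"rx": 0,"ry": 0,"rz": 0,"claw": 0},
    {"dx": 0,"dy": 0,"dz": 0,"rx": 0,"ry": 0,"rz": 0,"claw": 0}
  ]
}}

```text
time_s: 5.5
ee_pos: [0.4906, -0.2103, 0.0758]
eef_rot: [-3.142, -0.0, 1.956]
force: [0.9, 0.8, -0.3]
grip_width: 0.0938
grip_force: 0.0
```

{"op": "step_arm", "data": {
  "plan": [
    {"dx": 0,"dy": 0,"dz": 0.1,"rx": 0,"ry": 0,"rz": 0,"claw": 0},
    {"dx": 0,"dy": 0,"dz": 0.1,"rx": 0,"ry": 0,"rz": 0,"claw": 0},
    {"dx": 0,"dy": 0,"dz": 0.1,"rx": 0,"ry": 0,"rz": 0,"claw": 0},
    {"dx": 0,"dy": 0,"dz": 0,"rx": 0,"ry": 0,"rz": 0,"claw": 0},
    {"dx": 0,"dy": 0,"dz": 0,"rx": 0,"ry": 0,"rz": 0,"claw": 0}
  ]
}}

```text
time_s: 6.0
ee_pos: [0.4905, -0.2103, 0.0455]
eef_rot: [-3.141, -0.0, 1.957]
force: [1.0, -0.3, 0.4]
grip_width: 0.0936
grip_force: 0.0
```

```bash
python3 - <<'E'
from h import *
o=telemetry.get_obs();print(o["ee_pos"],o["grip_width"],o["force"])
a=viewer.camera("scene"); W=world(a)
p=np.array(o["ee_pos"][:2]); w=np.array([np.sin(np.radians(112.1)),-np.cos(np.radians(112.1))]); l=np.array([w[1]*-1,w[0]])
D=np.stack([(W[...,:2]-p)@l,(W[...,:2]-p)@w,W[...,2]],-1)*1000
m=(abs(D[...,0])<14)&(D[...,1]>40)&(D[...,1]<70)&(D[...,2]>30)&(D[...,2]<160)
Q=D[m];print(len(Q));
for v in np.unique(np.where(m)[0]): r=D[v][m[v]]; print(v,np.round(r.mean(0)),len(r))
cv2.imwrite("pics/g3.png",cv2.resize(a["img"][140:240,210:320,::-1],None,fx=5,fy=5))
E
```

```text
[ 0.49047484 -0.21027266  0.04552431] 0.09358752166191045 [ 1.04104879 -0.26539747  0.42570307]
166
191 [  5.  60. 139.] 4
192 [  1.  59. 137.] 8
193 [ -1.  59. 133.] 9
194 [ -1.  59. 130.] 8
195 [ -1.  59. 126.] 9
196 [ -0.  59. 123.] 10
197 [ -1.  59. 120.] 9
198 [ -1.  58. 115.] 10
199 [ -0.  60. 113.] 9
200 [ -0.  59. 109.] 9
201 [ -1.  59. 106.] 9
202 [ -1.  58. 101.] 9
203 [-1. 58. 98.] 9
204 [-1. 59. 95.] 9
205 [-1. 58. 90.] 9
206 [-1. 58. 87.] 10
207 [ 0. 59. 84.] 9
208 [-0. 59. 81.] 9
209 [-4. 59. 78.] 6
210 [-8. 56. 73.] 2
```

View pics/g3.png

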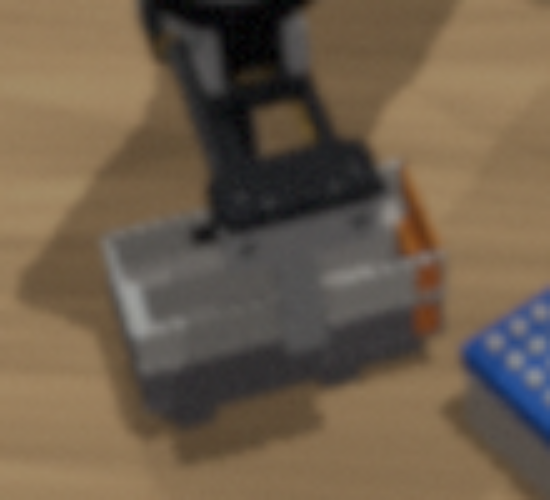

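{"op": "step_arm", "data": {
  "plan": [
    {"dx": 0,"dy": 0,"dz": 0.08,"rx": 0,"ry": 0,"rz": 0,"claw": 0},
    {"dx": 0,"dy": 0,"dz": 0.08,"rx": 0,"ry": 0,"rz": 0,"claw": 0},
    {"dx": 0,"dy": 0,"dz": 0,"rx": 0,"ry": 0,"rz": 0,"claw": 0.15},
    {"dx": 0,"dy": 0,"dz": 0,"rx": 0,"ry": 0,"rz": 0,"claw": 0.25},
    {"dx": 0,"dy": 0,"dz": 0,"rx": 0,"ry": 0,"rz": 0,"claw": 0.35},
    {"dx": 0,"dy": 0,"dz": 0,"rx": 0,"ry": 0,"rz": 0,"claw": 0.5},
    {"dx": 0,"dy": 0,"dz": 0,"rx": 0,"ry": 0,"rz": 0,"claw": 0.5},
    {"dx": 0,"dy": 0,"dz": 0,"rx": 0,"ry": 0,"rz": 0,"claw": 0.5}
  ],
  "grip_force": 25
}}

```text
time_s: 6.85
ee_pos: [0.4908, -0.2104, 0.0301]
eef_rot: [3.141, 0.0, 1.957]
force: [1.3, 0.4, 1.5]
grip_width: 0.0657
grip_force: 25.0
```

```bash
python3 mv.py .405 -.17 .0295 112.1; python3 - <<'E'
from h import *
a=viewer.camera("scene"); W=world(a); o=telemetry.get_obs()
p=np.array(o["ee_pos"][:2]); w=np.array([np.sin(np.radians(112.1)),-np.cos(np.radians(112.1))]); l=np.array([w[1]*-1,w[0]])
D=np.stack([(W[...,:2]-p)@l,(W[...,:2]-p)@w,W[...,2]],-1)*1000
m=(abs(D[...,0])<14)&(D[...,1]>38)&(D[...,1]<60)&(D[...,2]>30)&(D[...,2]<160)
for v in np.unique(np.where(m)[0])[-6:]: r=D[v][m[v]]; print(v,np.round(r.mean(0)),len(r))
m=(abs(D[...,0])<90)&(abs(D[...,1])<40)&(D[...,2]>79)&(D[...,2]<95);print("rim z",np.median(D[m][:,2]),np.percentile(D[m][:,0],[1,99]))
E
```

```text
t 6.85 pos [ 0.4908 -0.2104  0.0301] rot [1.7997e+02 2.0000e-02 1.1210e+02] F [1.3 0.4 1.5] w 0.0657 q [-0.47  0.44  1.71  0.    0.98 -0.86]
turn units [0.0003 0.0003 0.    ]
then shift units [ 0.6968 -0.6432  0.006 ]
204 [-1. 44. 78.] 9
205 [-1. 44. 75.] 9
206 [-0. 45. 72.] 8
207 [-1. 45. 68.] 8
208 [-1. 45. 65.] 8
209 [-6. 45. 63.] 4
rim z 83.51490458938527 [-73.76759927  75.42952722]
```

{"op": "step_arm", "data": {
  "plan": [
    {"dx": 0.07,"dy": -0.064,"dz": 0,"rx": 0,"ry": 0,"rz": 0,"claw": 0.5},
    {"dx": 0.07,"dy": -0.064,"dz": 0,"rx": 0,"ry": 0,"rz": 0,"claw": 0.5},
    {"dx": 0.07,"dy": -0.064,"dz": 0,"rx": 0,"ry": 0,"rz": 0,"claw": 0.5},
    {"dx": 0.07,"dy": -0.064,"dz": 0,"rx": 0,"ry": 0,"rz": 0,"claw": 0.5},
    {"dx": 0.07,"dy": -0.064,"dz": 0,"rx": 0,"ry": 0,"rz": 0,"claw": 0.5},
    {"dx": 0.07,"dy": -0.064,"dz": 0,"rx": 0,"ry": 0,"rz": 0,"claw": 0.5},
    {"dx": 0.07,"dy": -0.064,"dz": 0,"rx": 0,"ry": 0,"rz": 0,"claw": 0.5},
    {"dx": 0.07,"dy": -0.064,"dz": 0,"rx": 0,"ry": 0,"rz": 0,"claw": 0.5},
    {"dx": 0.07,"dy": -0.064,"dz": 0,"rx": 0,"ry": 0,"rz": 0,"claw": 0.5},
    {"dx": 0.07,"dy": -0.064,"dz": 0,"rx": 0,"ry": 0,"rz": 0,"claw": 0.5}
  ]
}}

```text
time_s: 7.9
ee_pos: [0.4045, -0.1694, 0.03]
eef_rot: [3.141, 0.001, 1.957]
force: [4.7, -2.6, 3.8]
grip_width: 0.0658
grip_force: 25.0
```

{"op": "step_arm", "data": {
  "plan": [
    {"dx": 0,"dy": 0,"dz": 0,"rx": 0,"ry": 0,"rz": 0.0688,"claw": 0.5},
    {"dx": 0,"dy": 0,"dz": 0,"rx": 0,"ry": 0,"rz": 0.0688,"claw": 0.5},
    {"dx": 0,"dy": 0,"dz": 0,"rx": 0,"ry": 0,"rz": 0.0688,"claw": 0.5},
    {"dx": 0,"dy": 0,"dz": 0,"rx": 0,"ry": 0,"rz": 0.0688,"claw": 0.5},
    {"dx": 0,"dy": 0,"dz": 0,"rx": 0,"ry": 0,"rz": 0.0688,"claw": 0.5},
    {"dx": 0,"dy": 0,"dz": 0,"rx": 0,"ry": 0,"rz": 0.0688,"claw": 0.5},
    {"dx": 0,"dy": 0,"dz": 0,"rx": 0,"ry": 0,"rz": 0.0688,"claw": 0.5},
    {"dx": 0,"dy": 0,"dz": 0,"rx": 0,"ry": 0,"rz": 0.0688,"claw": 0.5},
    {"dx": 0,"dy": 0,"dz": 0,"rx": 0,"ry": 0,"rz": 0.0688,"claw": 0.5},
    {"dx": 0,"dy": 0,"dz": 0,"rx": 0,"ry": 0,"rz": 0.0688,"claw": 0.5}
  ]
}}

```text
time_s: 8.9
ee_pos: [0.4044, -0.1692, 0.03]
eef_rot: [-3.141, 0.0, 0.872]
force: [0.1, 0.5, 7.8]
grip_width: 0.066
grip_force: 25.0
```

```bash
python3 mv.py .379 -.075 .0295 50.2;  python3 - <<'E'
from h import *
a=viewer.camera("scene"); save(a,"s2.png"); o=telemetry.get_obs()
W=world(a); x,y,z=W[...,0],W[...,1],W[...,2]
p=np.array(o["ee_pos"][:2]);t=np.radians(50.2); l=np.array([np.cos(t),np.sin(t)]); w=np.array([l[1],-l[0]])
D=np.stack([(W[...,:2]-p)@l,(W[...,:2]-p)@w,z],-1)*1000
for zz in ((78,95),(35,55)):
  m=(abs(D[...,0])<90)&(abs(D[...,1])<40)&(D[...,2]>zz[0])&(D[...,2]<zz[1]); print(zz,m.sum(),np.percentile(D[m],[2,50,98],axis=0).round(1).tolist())
E
```

```text
t 8.9 pos [ 0.4044 -0.1692  0.03  ] rot [-1.7998e+02  1.0000e-02  4.9960e+01] F [0.1 0.5 7.8] w 0.066 q [-0.48  0.26  1.97 -0.    0.91  0.22]
turn units [-0.0002  0.0001 -0.0027]
then shift units [ 0.5611 -0.7983  0.0055]
(78, 95) 265 [[-40.9, -36.7, 78.1], [38.8, -23.6, 83.4], [76.6, 35.7, 92.7]]
(35, 55) 397 [[-67.4, -28.1, 35.7], [21.4, 17.7, 44.8], [74.7, 34.0, 54.5]]
```

View pics/s2.png

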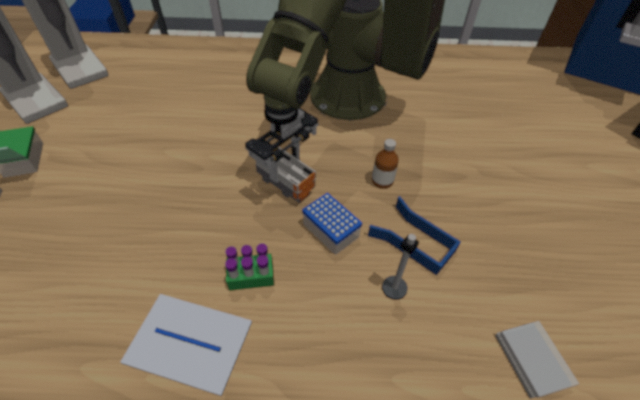

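{"op": "step_arm", "data": {
  "plan": [
    {"dx": 0.056,"dy": -0.08,"dz": 0,"rx": 0,"ry": 0,"rz": -0.0027,"claw": 0.5},
    {"dx": 0.056,"dy": -0.08,"dz": 0,"rx": 0,"ry": 0,"rz": 0,"claw": 0.5},
    {"dx": 0.056,"dy": -0.08,"dz": 0,"rx": 0,"ry": 0,"rz": 0,"claw": 0.5},
    {"dx": 0.056,"dy": -0.08,"dz": 0,"rx": 0,"ry": 0,"rz": 0,"claw": 0.5},
    {"dx": 0.056,"dy": -0.08,"dz": 0,"rx": 0,"ry": 0,"rz": 0,"claw": 0.5},
    {"dx": 0.056,"dy": -0.08,"dz": 0,"rx": 0,"ry": 0,"rz": 0,"claw": 0.5},
    {"dx": 0.056,"dy": -0.08,"dz": 0,"rx": 0,"ry": 0,"rz": 0,"claw": 0.5},
    {"dx": 0.056,"dy": -0.08,"dz": 0,"rx": 0,"ry": 0,"rz": 0,"claw": 0.5},
    {"dx": 0.056,"dy": -0.08,"dz": 0,"rx": 0,"ry": 0,"rz": 0,"claw": 0.5},
    {"dx": 0.056,"dy": -0.08,"dz": 0,"rx": 0,"ry": 0,"rz": 0,"claw": 0.5}
  ]
}}

```text
time_s: 9.95
ee_pos: [0.3785, -0.0753, 0.03]
eef_rot: [3.141, 0.001, 0.881]
force: [1.8, -5.3, 6.1]
grip_width: 0.0663
grip_force: 25.0
```

```bash
python3 mv.py .5713 .1553 .0295 50.2;  cat > look.py <<'E'
from h import *
for n in("scene","top"):
  a=viewer.camera(n); o=telemetry.get_obs()
  W=world(a); z=W[...,2]; p=np.array([.5713,.1553]);t=np.radians(50.2); l=np.array([np.cos(t),np.sin(t)]); w=np.array([-l[1],l[0]])
  D=np.stack([(W[...,:2]-p)@l,(W[...,:2]-p)@w,z],-1)*1000
  e=(np.array(o["ee_pos"][:2])-p)*1000; e=np.array([e@l,e@w]); print(n,"tcp in dock",e.round(1))
  for nm,zz in (("upper",(76,90)),("lower",(40,56))):
    m=(abs(D[...,0]-e[0])<90)&(abs(D[...,1]-e[1])<36.5)&(D[...,2]>zz[0])&(D[...,2]<zz[1])
    if m.sum()>20:
      q=D[m]; print(nm,m.sum(),np.percentile(q,[2,50,98],axis=0)[:,:2].round(1).tolist())
  np.save("D_%s.npy"%n,D)
  bo=(np.hypot(W[...,0]-.377,W[...,1]-.089)<.045)&(z>.1)&(z<.15);print("bottle",np.round(W[bo].mean(0),3) if bo.sum()>5 else "-")
E
python3 look.py
```

```text
t 9.95 pos [ 0.3785 -0.0753  0.03  ] rot [1.7996e+02 3.0000e-02 5.0450e+01] F [ 1.8 -5.3  6.1] w 0.0663 q [-0.29  0.16  2.11 -0.    0.88  0.4 ]
turn units [0.0005 0.0004 0.0028]
then shift units [3.0058 0.0051 0.0054]
scene tcp in dock [-300.1    1.3]
upper 323 [[-361.5, -34.0], [-260.3, 10.9], [-223.9, 35.2]]
lower 326 [[-368.5, -33.8], [-279.3, -29.2], [-226.1, 24.1]]
bottle [0.382 0.087 0.121]
top tcp in dock [-300.1    1.4]
upper 102 [[-370.4, -31.7], [-240.5, -26.2], [-223.3, 33.7]]
bottle [0.376 0.085 0.122]
```

{"op": "step_arm", "data": {
  "plan": [
    {"dx": 0.1,"dy": 0.013,"dz": 0,"rx": 0,"ry": 0,"rz": 0.002,"claw": 0.5},
    {"dx": 0.15,"dy": 0,"dz": 0,"rx": 0,"ry": 0,"rz": 0,"claw": 0.5},
    {"dx": 0.15,"dy": 0,"dz": 0,"rx": 0,"ry": 0,"rz": 0,"claw": 0.5},
    {"dx": 0.15,"dy": 0,"dz": 0,"rx": 0,"ry": 0,"rz": 0,"claw": 0.5},
    {"dx": 0.15,"dy": 0,"dz": 0,"rx": 0,"ry": 0,"rz": 0,"claw": 0.5},
    {"dx": 0.15,"dy": 0,"dz": 0,"rx": 0,"ry": 0,"rz": 0,"claw": 0.5},
    {"dx": 0.15,"dy": 0,"dz": 0,"rx": 0,"ry": 0,"rz": 0,"claw": 0.5},
    {"dx": 0.15,"dy": 0,"dz": 0,"rx": 0,"ry": 0,"rz": 0,"claw": 0.5},
    {"dx": 0.15,"dy": 0,"dz": 0,"rx": 0,"ry": 0,"rz": 0,"claw": 0.5},
    {"dx": 0.1,"dy": 0,"dz": 0,"rx": 0,"ry": 0,"rz": 0,"claw": 0.5}
  ]
}}

```text
time_s: 11.05
ee_pos: [0.4684, 0.0314, 0.03]
eef_rot: [-3.14, 0.003, 0.878]
force: [-8.6, -9.1, 17.9]
grip_width: 0.0661
grip_force: 25.0
```

```bash
python3 mv.py .5713 .1553 .0295 50.2; python3 look.py
```

```text
t 11.05 pos [0.4684 0.0314 0.03  ] rot [-1.7993e+02  1.5000e-01  5.0290e+01] F [-8.6 -9.1 17.9] w 0.0661 q [-0.01  0.32  1.89 -0.    0.93  0.68]
turn units [-0.0007  0.0017  0.001 ]
then shift units [ 1.6105 -0.0029  0.0051]
scene tcp in dock [-159.9   -0.3]
upper 338 [[-229.6, -34.5], [-118.0, -7.0], [-85.1, 33.4]]
lower 336 [[-230.9, -34.7], [-139.8, -31.6], [-87.4, 19.2]]
bottle -
top tcp in dock [-159.9   -0.4]
upper 89 [[-233.1, -33.5], [-230.1, -25.6], [-83.8, 23.3]]
lower 40 [[-235.6, -31.7], [-234.2, -1.1], [-201.9, 29.5]]
bottle -
```

{"op": "step_arm", "data": {
  "plan": [
    {"dx": 0,"dy": 0,"dz": -0.01,"rx": 0,"ry": 0,"rz": 0,"claw": 0.5},
    {"dx": 0.1,"dy": 0,"dz": 0,"rx": 0,"ry": 0,"rz": 0,"claw": 0.5},
    {"dx": 0.1,"dy": 0,"dz": 0,"rx": 0,"ry": 0,"rz": 0,"claw": 0.5},
    {"dx": 0.1,"dy": 0,"dz": 0,"rx": 0,"ry": 0,"rz": 0,"claw": 0.5},
    {"dx": 0.1,"dy": 0,"dz": 0,"rx": 0,"ry": 0,"rz": 0,"claw": 0.5},
    {"dx": 0.1,"dy": 0,"dz": 0,"rx": 0,"ry": 0,"rz": 0,"claw": 0.5},
    {"dx": 0.1,"dy": 0,"dz": 0,"rx": 0,"ry": 0,"rz": 0,"claw": 0.5},
    {"dx": 0.1,"dy": 0,"dz": 0,"rx": 0,"ry": 0,"rz": 0,"claw": 0.5},
    {"dx": 0.1,"dy": 0,"dz": 0,"rx": 0,"ry": 0,"rz": 0,"claw": 0.5}
  ]
}}

```text
time_s: 12.05
ee_pos: [0.5212, 0.0936, 0.0308]
eef_rot: [-3.142, 0.0, 0.877]
force: [-0.6, 0.6, -4.5]
grip_width: 0.0661
grip_force: 25.0
```

```bash
python3 mv.py .5713 .1553 .0295 50.2; python3 look.py
```

```text
t 12.05 pos [0.5212 0.0936 0.0308] rot [-1.800e+02  1.000e-02  5.024e+01] F [-0.6  0.6 -4.5] w 0.0661 q [ 0.11  0.44  1.72 -0.    0.98  0.8 ]
turn units [-0.0001  0.0001  0.0005]
then shift units [ 0.7949 -0.0098  0.0128]
scene tcp in dock [-78.3  -1.1]
upper 374 [[-150.9, -35.0], [-36.7, -23.9], [-3.6, 32.4]]
lower 327 [[-150.2, -35.1], [-61.3, -32.6], [-16.7, 18.2]]
bottle [0.383 0.078 0.114]
top tcp in dock [-79.2  -1. ]
upper 127 [[-151.7, -33.9], [-148.2, -25.7], [-98.3, 30.4]]
lower 70 [[-154.5, -32.1], [-153.5, -1.2], [-131.8, 29.5]]
bottle -
```

{"op": "step_arm", "data": {
  "plan": [
    {"dx": 0,"dy": -0.01,"dz": 0.007,"rx": 0,"ry": 0,"rz": 0,"claw": 0.5},
    {"dx": 0,"dy": 0,"dz": 0,"rx": 0,"ry": 0,"rz": 0,"claw": 0.5},
    {"dx": 0,"dy": 0,"dz": 0,"rx": 0,"ry": 0,"rz": 0,"claw": 0.5}
  ]
}}

```text
time_s: 12.45
ee_pos: [0.5202, 0.0935, 0.0306]
eef_rot: [3.141, -0.001, 0.877]
force: [1.9, 1.1, -0.7]
grip_width: 0.0656
grip_force: 25.0
```

{"op": "step_arm", "data": {
  "plan": [
    {"dx": 0.06,"dy": 0,"dz": 0.002,"rx": 0,"ry": 0,"rz": 0,"claw": 0.5},
    {"dx": 0.07,"dy": 0,"dz": 0,"rx": 0,"ry": 0,"rz": 0,"claw": 0.5},
    {"dx": 0.07,"dy": 0,"dz": 0,"rx": 0,"ry": 0,"rz": 0,"claw": 0.5},
    {"dx": 0.07,"dy": 0,"dz": 0,"rx": 0,"ry": 0,"rz": 0,"claw": 0.5},
    {"dx": 0.07,"dy": 0,"dz": 0,"rx": 0,"ry": 0,"rz": 0,"claw": 0.5},
    {"dx": 0.07,"dy": 0,"dz": 0,"rx": 0,"ry": 0,"rz": 0,"claw": 0.5},
    {"dx": 0.07,"dy": 0,"dz": 0,"rx": 0,"ry": 0,"rz": 0,"claw": 0.5},
    {"dx": 0.07,"dy": 0,"dz": 0,"rx": 0,"ry": 0,"rz": 0,"claw": 0.5},
    {"dx": 0.06,"dy": 0,"dz": 0,"rx": 0,"ry": 0,"rz": 0,"claw": 0.5},
    {"dx": 0.04,"dy": 0,"dz": 0,"rx": 0,"ry": 0,"rz": 0,"claw": 0.5}
  ]
}}

```text
time_s: 13.45
ee_pos: [0.5614, 0.1435, 0.0302]
eef_rot: [-3.141, 0.001, 0.877]
force: [-4.5, -4.9, 6.2]
grip_width: 0.066
grip_force: 25.0
```

```bash
python3 mv.py .5713 .1553 .0295 50.2; python3 look.py
```

```text
t 13.45 pos [0.5614 0.1435 0.0302] rot [-1.7998e+02  7.0000e-02  5.0240e+01] F [-4.5 -4.9  6.2] w 0.066 q [ 0.19  0.53  1.58 -0.    1.03  0.88]
turn units [-0.0002  0.0007  0.0004]
then shift units [1.539e-01 1.000e-04 6.600e-03]
scene tcp in dock [-14.9   0. ]
upper 408 [[-89.0, -34.2], [23.1, -20.4], [60.2, 32.8]]
lower 318 [[-89.5, -34.0], [10.5, -31.3], [54.2, 19.3]]
bottle [0.382 0.087 0.121]
top tcp in dock [-14.9  -0. ]
upper 150 [[-88.6, -32.9], [-80.3, -24.2], [-24.2, 31.9]]
lower 80 [[-92.4, -31.0], [-91.3, -6.2], [-41.4, 30.4]]
bottle [0.377 0.081 0.12 ]
```

{"op": "step_arm", "data": {
  "plan": [
    {"dx": 0.04,"dy": 0,"dz": 0,"rx": 0,"ry": 0,"rz": 0,"claw": 0.5},
    {"dx": 0.04,"dy": 0,"dz": 0,"rx": 0,"ry": 0,"rz": 0,"claw": 0.5},
    {"dx": 0.03,"dy": 0,"dz": 0,"rx": 0,"ry": 0,"rz": 0,"claw": 0.5},
    {"dx": 0.015,"dy": 0,"dz": 0,"rx": 0,"ry": 0,"rz": 0,"claw": 0.5},
    {"dx": 0.015,"dy": 0,"dz": 0,"rx": 0,"ry": 0,"rz": 0,"claw": 0.5}
  ]
}}

```text
time_s: 14.05
ee_pos: [0.5702, 0.154, 0.0301]
eef_rot: [-3.141, 0.001, 0.877]
force: [-3.8, -5.1, 4.8]
grip_width: 0.066
grip_force: 25.0
```

{"op": "step_arm", "data": {
  "plan": [
    {"dx": 0.015,"dy": 0,"dz": 0,"rx": 0,"ry": 0,"rz": 0,"claw": 0.5},
    {"dx": 0,"dy": 0,"dz": 0,"rx": 0,"ry": 0,"rz": 0,"claw": 0.5}
  ]
}}

```text
time_s: 14.25
ee_pos: [0.5713, 0.1553, 0.0301]
eef_rot: [-3.141, 0.001, 0.877]
force: [-2.4, -4.4, 5.0]
grip_width: 0.066
grip_force: 25.0
```

```bash
python3 mv.py .5713 .1553 .0295 50.2; python3 look.py
```

```text
t 14.25 pos [0.5713 0.1553 0.0301] rot [-1.7999e+02  3.0000e-02  5.0230e+01] F [-2.4 -4.4  5. ] w 0.066 q [ 0.2   0.56  1.54 -0.    1.05  0.9 ]
turn units [-0.0001  0.0003  0.0004]
then shift units [ 0.0002 -0.0003  0.0058]
scene tcp in dock [-0. -0.]
upper 418 [[-73.9, -34.1], [36.5, -15.8], [75.6, 32.7]]
lower 350 [[-74.3, -34.3], [31.9, -31.5], [81.0, 19.3]]
bottle [0.382 0.087 0.121]
top tcp in dock [ 0. -0.]
upper 171 [[-73.5, -32.8], [-62.7, -24.1], [-9.3, 32.0]]
lower 80 [[-77.8, -36.2], [-76.2, -7.0], [-8.4, 29.3]]
bottle [0.376 0.084 0.122]
```

Keep easing in until the stop shows in the force.

{"op": "step_arm", "data": {
  "plan": [
    {"dx": 0.01,"dy": 0,"dz": 0,"rx": 0,"ry": 0,"rz": 0,"claw": 0.5},
    {"dx": 0.01,"dy": 0,"dz": 0,"rx": 0,"ry": 0,"rz": 0,"claw": 0.5}
  ]
}}

```text
time_s: 14.55
ee_pos: [0.5725, 0.1567, 0.0301]
eef_rot: [-3.142, 0.001, 0.877]
force: [-4.0, -5.0, 6.5]
grip_width: 0.0658
grip_force: 25.0
```

{"op": "step_arm", "data": {
  "plan": [
    {"dx": 0.01,"dy": 0,"dz": 0,"rx": 0,"ry": 0,"rz": 0,"claw": 0.5},
    {"dx": 0.01,"dy": 0,"dz": 0,"rx": 0,"ry": 0,"rz": 0,"claw": 0.5}
  ]
}}

```text
time_s: 14.75
ee_pos: [0.5738, 0.1583, 0.0301]
eef_rot: [-3.141, 0.001, 0.877]
force: [-3.8, -5.2, 5.6]
grip_width: 0.0658
grip_force: 25.0
```

{"op": "step_arm", "data": {
  "plan": [
    {"dx": 0.008,"dy": 0,"dz": 0,"rx": 0,"ry": 0,"rz": 0,"claw": 0.5},
    {"dx": 0.008,"dy": 0,"dz": 0,"rx": 0,"ry": 0,"rz": 0,"claw": 0.5}
  ]
}}

```text
time_s: 14.95
ee_pos: [0.574, 0.1586, 0.0301]
eef_rot: [-3.141, 0.003, 0.877]
force: [-12.9, -14.1, 12.5]
grip_width: 0.0656
grip_force: 25.0
```

{"op": "step_arm", "data": {
  "plan": [
    {"dx": 0.008,"dy": 0,"dz": 0,"rx": 0,"ry": 0,"rz": 0,"claw": 0.5},
    {"dx": 0.008,"dy": 0,"dz": 0,"rx": 0,"ry": 0,"rz": 0,"claw": 0.5}
  ]
}}

```text
time_s: 15.15
ee_pos: [0.5743, 0.159, 0.0299]
eef_rot: [-3.14, 0.006, 0.877]
force: [-18.5, -18.8, 15.6]
grip_width: 0.0657
grip_force: 25.0
```

```bash
python3 mv.py; python3 look.py; python3 - <<'E'
from h import *
for n in("scene","top"):
  D=np.load("D_%s.npy"%n)
  m=(abs(D[...,1])<30)&(abs(D[...,0]-78)<14)&(D[...,2]>15)&(D[...,2]<90); q=D[m]
  for a in range(28,92,4):
    k=q[(q[:,2]>=a)&(q[:,2]<a+4)]
    if len(k): print(n,a,len(k),np.percentile(k[:,0],[5,50,95]).round(1))
E
```

```text
t 15.15 pos [0.5743 0.159  0.0299] rot [-179.92    0.32   50.23] F [-18.5 -18.8  15.6] w 0.0657 q [ 0.21  0.57  1.52 -0.    1.06  0.91]
scene tcp in dock [4.8 0.1]
upper 401 [[-68.7, -33.9], [41.0, -16.4], [79.8, 32.8]]
lower 364 [[-70.8, -34.1], [34.4, -31.4], [82.4, 22.8]]
bottle [0.382 0.087 0.121]
top tcp in dock [4.8 0.1]
upper 163 [[-69.3, -32.9], [-58.1, -24.2], [-3.4, 32.0]]
lower 89 [[-73.5, -36.1], [-72.3, -3.7], [2.7, 31.3]]
bottle [0.375 0.085 0.122]
scene 28 5 [65.1 83.5 83.8]
scene 32 9 [64.3 83.6 83.9]
scene 36 48 [76.7 80.6 83.6]
scene 40 21 [77.7 80.9 83.5]
scene 44 2 [65.6 70.4 75.2]
scene 48 3 [64.3 65.9 67.2]
scene 52 4 [65.2 66.3 67.9]
scene 56 25 [64.7 70.5 79.7]
scene 60 22 [65.3 71.5 79.9]
scene 64 7 [74.1 79.7 80.2]
scene 68 8 [67.7 79.8 79.9]
scene 72 14 [65.8 77.  80. ]
scene 76 13 [64.3 68.1 79.8]
scene 80 14 [68.7 79.3 80.1]
scene 84 31 [76.1 78.3 79.7]
```

{"op": "step_arm", "data": {
  "plan": [
    {"dx": -0.01,"dy": 0,"dz": 0,"rx": 0,"ry": 0,"rz": 0,"claw": 0.2},
    {"dx": 0,"dy": 0,"dz": 0,"rx": 0,"ry": 0,"rz": 0,"claw": 0.2},
    {"dx": 0,"dy": 0,"dz": 0,"rx": 0,"ry": 0,"rz": 0,"claw": 0.2},
    {"dx": 0,"dy": 0,"dz": 0,"rx": 0,"ry": 0,"rz": 0,"claw": 0.25},
    {"dx": 0,"dy": 0,"dz": 0,"rx": 0,"ry": 0,"rz": 0,"claw": 0.3},
    {"dx": 0,"dy": 0,"dz": 0,"rx": 0,"ry": 0,"rz": 0,"claw": 0.4},
    {"dx": 0,"dy": 0,"dz": 0,"rx": 0,"ry": 0,"rz": 0,"claw": 0.5},
    {"dx": 0,"dy": 0,"dz": 0,"rx": 0,"ry": 0,"rz": 0,"claw": 0.5}
  ],
  "grip_force": 20
}}

```text
time_s: 16.05
ee_pos: [0.5754, 0.1603, 0.0299]
eef_rot: [3.142, -0.0, 0.877]
force: [1.3, 1.9, -2.0]
grip_width: 0.0659
grip_force: 20.0
```

```bash
python3 mv.py; python3 look.py
```

```text
t 16.05 pos [0.5754 0.1603 0.0299] rot [ 1.800e+02 -1.000e-02  5.024e+01] F [ 1.3  1.9 -2. ] w 0.0659 q [0.21 0.57 1.52 0.   1.05 0.9 ]
scene tcp in dock [6.5 0.1]
upper 409 [[-68.7, -33.9], [40.6, -19.8], [79.7, 32.8]]
lower 348 [[-71.1, -34.2], [34.5, -31.7], [81.8, 22.2]]
bottle [0.382 0.087 0.121]
top tcp in dock [6.5 0. ]
upper 168 [[-69.5, -32.8], [-59.1, -24.2], [-3.5, 32.0]]
lower 88 [[-73.5, -32.5], [-72.3, -0.9], [-11.2, 31.7]]
bottle [0.375 0.085 0.122]
```

{"op": "step_arm", "data": {
  "plan": [
    {"dx": 0,"dy": 0,"dz": -0.02,"rx": 0,"ry": 0,"rz": 0,"claw": 0.5},
    {"dx": 0,"dy": 0,"dz": -0.03,"rx": 0,"ry": 0,"rz": 0,"claw": 0.5},
    {"dx": 0,"dy": 0,"dz": -0.05,"rx": 0,"ry": 0,"rz": 0,"claw": 0.5},
    {"dx": 0,"dy": 0,"dz": 0,"rx": 0,"ry": 0,"rz": 0,"claw": 0.5}
  ]
}}

```text
time_s: 16.55
ee_pos: [0.5757, 0.1602, 0.041]
eef_rot: [3.141, -0.001, 0.877]
force: [-0.4, 0.3, -1.2]
grip_width: 0.066
grip_force: 20.0
```

```bash
python3 mv.py; python3 - <<'E'
from h import *
import os
os.system("python3 look.py")
a=viewer.camera("scene"); cv2.imwrite("pics/lift.png",cv2.resize(a["img"][130:310,340:500,::-1],None,fx=3,fy=3))
print(telemetry.get_obs()["force"])
E
```

```text
t 16.55 pos [0.5757 0.1602 0.041 ] rot [ 1.7996e+02 -4.0000e-02  5.0250e+01] F [-0.4  0.3 -1.2] w 0.066 q [ 0.21  0.55  1.52 -0.    1.07  0.9 ]
scene tcp in dock [ 6.6 -0.1]
upper 390 [[-67.7, -34.5], [34.3, -31.7], [79.8, 31.6]]
lower 496 [[-71.3, -33.9], [33.5, -29.0], [81.7, 18.7]]
bottle [0.382 0.087 0.121]
top tcp in dock [ 6.5 -0.1]
upper 92 [[-69.6, -33.3], [-67.5, -23.6], [-3.6, 29.2]]
lower 396 [[-73.2, -28.2], [-35.4, -2.9], [3.1, 23.5]]
bottle [0.375 0.085 0.122]
this script no longer has the robotException ignored in: <_io.TextIOWrapper mode='rw' encoding='UTF-8'>
Traceback (most recent call last):
BrokenPipeError: [Errno 32] Broken pipe
```

{"op": "step_arm", "data": {
  "plan": [
    {"dx": 0,"dy": 0,"dz": -0.1,"rx": 0,"ry": 0,"rz": 0,"claw": 0.5},
    {"dx": 0,"dy": 0,"dz": -0.15,"rx": 0,"ry": 0,"rz": 0,"claw": 0.5},
    {"dx": 0,"dy": 0,"dz": -0.15,"rx": 0,"ry": 0,"rz": 0,"claw": 0.5},
    {"dx": 0,"dy": 0,"dz": -0.15,"rx": 0,"ry": 0,"rz": 0,"claw": 0.5},
    {"dx": 0,"dy": 0,"dz": -0.15,"rx": 0,"ry": 0,"rz": 0,"claw": 0.5},
    {"dx": 0,"dy": 0,"dz": 0,"rx": 0,"ry": 0,"rz": 0,"claw": 0.5}
  ]
}}

```text
time_s: 17.25
ee_pos: [0.5765, 0.1605, 0.1128]
eef_rot: [3.139, -0.003, 0.877]
force: [0.2, 0.2, -1.6]
grip_width: 0.0656
grip_force: 20.0
```

```bash
python3 mv.py; cat > low.py <<'E'
from h import *
# lower bin collar rim (z 50..59) in dock frame
for n in("scene","top"):
  a=viewer.camera(n); W=world(a); p=np.array([.5713,.1553]);t=np.radians(50.2); l=np.array([np.cos(t),np.sin(t)]); w=np.array([-l[1],l[0]])
  D=np.stack([(W[...,:2]-p)@l,(W[...,:2]-p)@w,W[...,2]],-1)*1000
  m=(abs(D[...,0])<95)&(abs(D[...,1])<37)&(D[...,2]>49)&(D[...,2]<60); print(n,m.sum())
  if m.sum()>20: print("lower rim",np.percentile(D[m],[1,50,99],axis=0).round(1).tolist(),cv2.minAreaRect(D[m][:,:2].astype(np.float32)))
  m=(abs(D[...,0])<95)&(abs(D[...,1])<60)&(D[...,2]>130)&(D[...,2]<165)
  if m.sum()>20: print("upper",np.percentile(D[m],[1,50,99],axis=0).round(1).tolist(),cv2.minAreaRect(D[m][:,:2].astype(np.float32)))
  cv2.imwrite("pics/%s_l.png"%n,cv2.resize(a["img"][100:310,(340 if n=="scene" else 130):(500 if n=="scene" else 290),::-1],None,fx=2.4,fy=2.4))
E
python3 low.py; python3 -c "
import cv2,numpy as np
cv2.imwrite('pics/l.png',np.hstack([cv2.imread('pics/scene_l.png'),cv2.imread('pics/top_l.png')]))"
```

```text
t 17.25 pos [0.5765 0.1605 0.1128] rot [179.86  -0.19  50.24] F [ 0.2  0.2 -1.6] w 0.0656 q [0.21 0.47 1.46 0.   1.21 0.9 ]
scene 241
lower rim [[-74.1, -33.9, 49.1], [25.6, -29.9, 53.9], [76.0, 31.8, 58.1]] ((0.8137741088867188, -0.26999664306640625), (150.96368408203125, 68.56627655029297), 0.6555126309394836)
upper [[-67.2, -45.8, 131.0], [34.0, -28.5, 149.4], [80.5, 31.3, 164.6]] ((6.881523132324219, -9.628364562988281), (158.24786376953125, 75.41277313232422), 10.673665046691895)
top 81
lower rim [[-73.5, -32.6, 49.5], [-71.1, 0.5, 54.8], [-52.4, 32.8, 58.5]] ((-62.95941925048828, 0.189208984375), (21.335813522338867, 65.73356628417969), 0.43674764037132263)
upper [[-69.3, -39.0, 135.7], [-44.5, -19.0, 141.8], [8.5, 31.3, 164.9]] ((-26.28078842163086, -6.553882598876953), (65.85385131835938, 97.18023681640625), 79.4262466430664)
```

View pics/l.png

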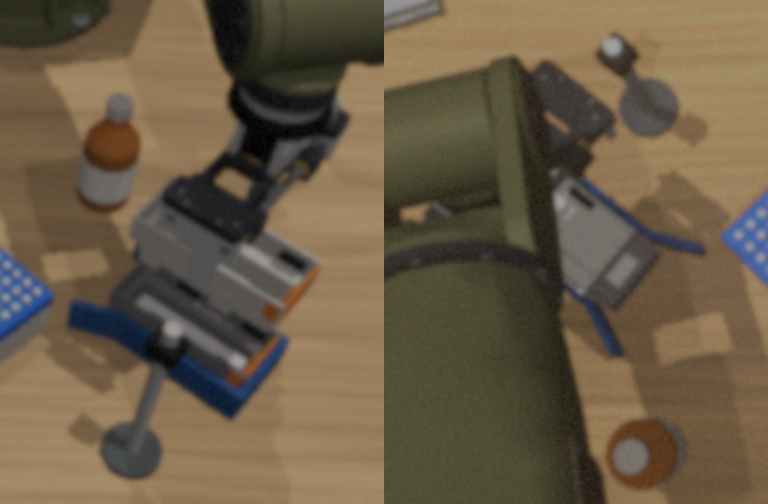

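{"op": "step_arm", "data": {
  "plan": [
    {"dx": 0,"dy": 0,"dz": 0,"rx": 0,"ry": 0,"rz": -0.09,"claw": 0.5},
    {"dx": 0,"dy": 0,"dz": 0,"rx": 0,"ry": 0,"rz": -0.09,"claw": 0.5},
    {"dx": 0,"dy": 0,"dz": 0,"rx": 0,"ry": 0,"rz": -0.09,"claw": 0.5},
    {"dx": 0,"dy": 0,"dz": 0,"rx": 0,"ry": 0,"rz": -0.09,"claw": 0.5},
    {"dx": 0,"dy": 0,"dz": 0,"rx": 0,"ry": 0,"rz": -0.09,"claw": 0.5},
    {"dx": 0,"dy": 0,"dz": 0,"rx": 0,"ry": 0,"rz": -0.09,"claw": 0.5},
    {"dx": 0,"dy": 0,"dz": 0,"rx": 0,"ry": 0,"rz": -0.09,"claw": 0.5},
    {"dx": 0,"dy": 0,"dz": 0,"rx": 0,"ry": 0,"rz": -0.09,"claw": 0.5},
    {"dx": 0,"dy": 0,"dz": 0,"rx": 0,"ry": 0,"rz": -0.09,"claw": 0.5},
    {"dx": 0,"dy": 0,"dz": 0,"rx": 0,"ry": 0,"rz": -0.09,"claw": 0.5}
  ]
}}

```text
time_s: 18.35
ee_pos: [0.5749, 0.1601, 0.1088]
eef_rot: [-3.14, -0.001, 2.296]
force: [-0.1, 1.1, -1.3]
grip_width: 0.066
grip_force: 20.0
```

{"op": "step_arm", "data": {
  "plan": [
    {"dx": 0,"dy": 0,"dz": 0,"rx": 0,"ry": 0,"rz": -0.09,"claw": 0.5},
    {"dx": 0,"dy": 0,"dz": 0,"rx": 0,"ry": 0,"rz": -0.09,"claw": 0.5},
    {"dx": 0,"dy": 0,"dz": 0,"rx": 0,"ry": 0,"rz": -0.09,"claw": 0.5},
    {"dx": 0,"dy": 0,"dz": 0,"rx": 0,"ry": 0,"rz": -0.09,"claw": 0.5},
    {"dx": 0,"dy": 0,"dz": 0,"rx": 0,"ry": 0,"rz": -0.09,"claw": 0.5},
    {"dx": 0,"dy": 0,"dz": 0,"rx": 0,"ry": 0,"rz": -0.09,"claw": 0.5},
    {"dx": 0,"dy": 0,"dz": 0,"rx": 0,"ry": 0,"rz": -0.09,"claw": 0.5},
    {"dx": 0,"dy": 0,"dz": 0,"rx": 0,"ry": 0,"rz": -0.09,"claw": 0.5},
    {"dx": 0,"dy": 0,"dz": 0,"rx": 0,"ry": 0,"rz": -0.09,"claw": 0.5},
    {"dx": 0,"dy": 0,"dz": 0,"rx": 0,"ry": 0,"rz": -0.09,"claw": 0.5}
  ]
}}

```text
time_s: 19.35
ee_pos: [0.5749, 0.1601, 0.1089]
eef_rot: [3.141, -0.002, -2.573]
force: [-0.5, 0.5, -0.4]
grip_width: 0.0657
grip_force: 20.0
```

{"op": "step_arm", "data": {
  "plan": [
    {"dx": 0,"dy": 0,"dz": 0,"rx": 0,"ry": 0,"rz": -0.09,"claw": 0.5},
    {"dx": 0,"dy": 0,"dz": 0,"rx": 0,"ry": 0,"rz": -0.09,"claw": 0.5},
    {"dx": 0,"dy": 0,"dz": 0,"rx": 0,"ry": 0,"rz": -0.021,"claw": 0.5},
    {"dx": 0,"dy": 0,"dz": 0,"rx": 0,"ry": 0,"rz": 0,"claw": 0.5},
    {"dx": 0,"dy": 0,"dz": 0,"rx": 0,"ry": 0,"rz": 0,"claw": 0.5}
  ]
}}

```text
time_s: 19.85
ee_pos: [0.5751, 0.1602, 0.1093]
eef_rot: [3.141, -0.001, -2.265]
force: [0.5, 0.9, -1.7]
grip_width: 0.0657
grip_force: 20.0
```

```bash
python3 mv.py .5711 .1551 .09 -129.6; python3 low.py
```

```text
t 19.85 pos [0.5751 0.1602 0.1093] rot [ 1.7996e+02 -5.0000e-02 -1.2975e+02] F [ 0.5  0.9 -1.7] w 0.0657 q [ 0.21  0.47  1.46  0.    1.21 -2.24]
turn units [ 0.0004 -0.0005 -0.0017]
then shift units [ 0.0644 -0.0014  0.1932]
scene 228
lower rim [[-74.1, -33.8, 49.1], [21.2, -30.7, 54.1], [75.8, 31.5, 58.0]] ((0.6915054321289062, -1.1188430786132812), (150.99664306640625, 70.2748794555664), 0.6867574453353882)
upper [[-65.8, -45.1, 131.4], [36.5, -30.3, 149.7], [82.8, 32.8, 164.8]] ((8.654350280761719, -8.259117126464844), (156.46347045898438, 76.54541015625), 7.289837837219238)
top 89
lower rim [[-73.6, -32.7, 49.2], [-71.1, -0.7, 54.9], [-49.1, 32.8, 58.7]] ((-61.4853401184082, 0.15521621704101562), (65.67545318603516, 24.762727737426758), 89.95353698730469)
upper [[-66.5, -37.7, 134.7], [-46.0, -18.9, 141.6], [7.8, 31.9, 164.8]] ((-24.2679500579834, -6.198955535888672), (67.14437103271484, 96.7850570678711), 79.1154556274414)
```

{"op": "step_arm", "data": {
  "plan": [
    {"dx": 0.035,"dy": 0,"dz": 0,"rx": 0,"ry": 0,"rz": -0.0017,"claw": 0.5},
    {"dx": 0.036,"dy": 0,"dz": 0.05,"rx": 0,"ry": 0,"rz": 0,"claw": 0.5},
    {"dx": 0,"dy": 0,"dz": 0.1,"rx": 0,"ry": 0,"rz": 0,"claw": 0.5},
    {"dx": 0,"dy": 0,"dz": 0.1,"rx": 0,"ry": 0,"rz": 0,"claw": 0.5},
    {"dx": 0,"dy": 0,"dz": 0.1,"rx": 0,"ry": 0,"rz": 0,"claw": 0.5},
    {"dx": 0,"dy": 0,"dz": 0.05,"rx": 0,"ry": 0,"rz": 0,"claw": 0.5},
    {"dx": 0,"dy": 0,"dz": 0,"rx": 0,"ry": 0,"rz": 0,"claw": 0.5},
    {"dx": 0,"dy": 0,"dz": 0,"rx": 0,"ry": 0,"rz": 0,"claw": 0.5}
  ]
}}

```text
time_s: 20.75
ee_pos: [0.5709, 0.1548, 0.07]
eef_rot: [-3.142, 0.0, -2.26]
force: [0.0, 1.2, -1.3]
grip_width: 0.0662
grip_force: 20.0
```

```bash
python3 mv.py .5711 .1551 .05 -129.6; sed -i 's/>130)&(D\[...,2\]<165)/>82)\&(D[...,2]<130)/; s/abs(D\[...,1\])<60/abs(D[...,1])<36/' low.py; python3 low.py;  python3 -c "
import cv2,numpy as np
cv2.imwrite('pics/l2.png',np.hstack([cv2.imread('pics/scene_l.png'),cv2.imread('pics/top_l.png')]))"
```

```text
t 20.75 pos [0.5709 0.1548 0.07  ] rot [-180.      0.   -129.52] F [ 0.   1.2 -1.3] w 0.0662 q [ 0.2   0.5   1.51  0.    1.12 -2.25]
turn units [-0.      0.      0.0009]
then shift units [-0.0034  0.0008  0.2002]
scene 206
lower rim [[-74.0, -34.1, 49.0], [32.8, -31.1, 54.3], [76.0, 31.3, 58.5]] ((0.9232101440429688, -0.5458793640136719), (150.31175231933594, 67.51683044433594), 0.1394633650779724)
upper [[-72.9, -34.3, 83.0], [33.9, -17.1, 109.6], [76.0, 32.6, 127.3]] ((1.00421142578125, -0.9369468688964844), (150.28109741210938, 70.04744720458984), 0.4965076148509979)
top 65
lower rim [[-73.4, -32.5, 49.9], [-71.7, -2.4, 54.3], [-65.5, 32.6, 58.5]] ((-69.61625671386719, 0.05231475830078125), (8.21833610534668, 65.4212646484375), 0.9813123941421509)
upper [[-73.4, -33.6, 95.0], [-55.5, -19.3, 104.4], [-1.2, 31.7, 128.9]] ((-31.98464584350586, -1.3121299743652344), (66.53790283203125, 84.70917510986328), 88.32754516601562)
```

View pics/l2.png

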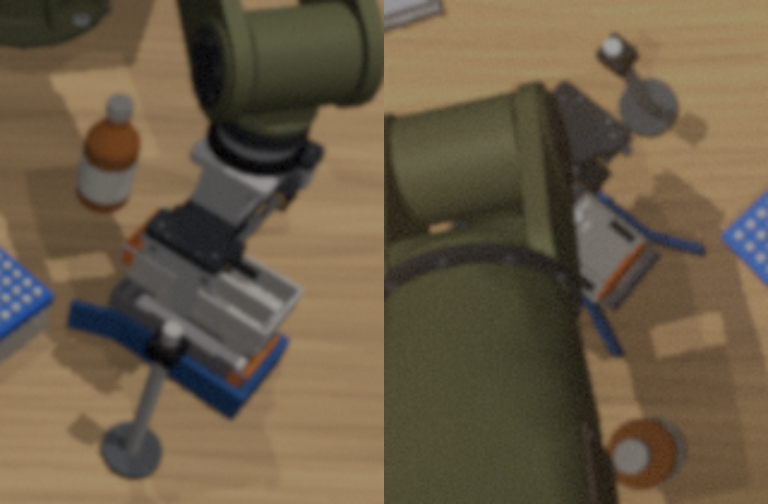

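{"op": "step_arm", "data": {
  "plan": [
    {"dx": 0,"dy": 0,"dz": 0.05,"rx": 0,"ry": 0,"rz": 0,"claw": 0.5},
    {"dx": 0,"dy": 0,"dz": 0.05,"rx": 0,"ry": 0,"rz": 0,"claw": 0.5},
    {"dx": 0,"dy": 0,"dz": 0.03,"rx": 0,"ry": 0,"rz": 0,"claw": 0.5},
    {"dx": 0,"dy": 0,"dz": 0.02,"rx": 0,"ry": 0,"rz": 0,"claw": 0.5},
    {"dx": 0,"dy": 0,"dz": 0,"rx": 0,"ry": 0,"rz": 0,"claw": 0.5}
  ]
}}

```text
time_s: 21.35
ee_pos: [0.5707, 0.1547, 0.0546]
eef_rot: [3.141, -0.0, -2.26]
force: [-0.8, -0.1, -1.9]
grip_width: 0.0656
grip_force: 20.0
```

{"op": "step_arm", "data": {
  "plan": [
    {"dx": 0,"dy": 0,"dz": 0.015,"rx": 0,"ry": 0,"rz": 0,"claw": 0.5},
    {"dx": 0,"dy": 0,"dz": 0.015,"rx": 0,"ry": 0,"rz": 0,"claw": 0.5},
    {"dx": 0,"dy": 0,"dz": 0.01,"rx": 0,"ry": 0,"rz": 0,"claw": 0.5},
    {"dx": 0,"dy": 0,"dz": 0,"rx": 0,"ry": 0,"rz": 0,"claw": 0.5}
  ]
}}

```text
time_s: 21.75
ee_pos: [0.5708, 0.1547, 0.0508]
eef_rot: [3.141, -0.0, -2.26]
force: [-0.3, -0.0, -0.6]
grip_width: 0.0661
grip_force: 20.0
```

{"op": "step_arm", "data": {
  "plan": [
    {"dx": 0,"dy": 0,"dz": 0.008,"rx": 0,"ry": 0,"rz": 0,"claw": 0.5},
    {"dx": 0,"dy": 0,"dz": 0.008,"rx": 0,"ry": 0,"rz": 0,"claw": 0.5},
    {"dx": 0,"dy": 0,"dz": 0,"rx": 0,"ry": 0,"rz": 0,"claw": 0.5}
  ]
}}

```text
time_s: 22.05
ee_pos: [0.5708, 0.1547, 0.0492]
eef_rot: [3.141, -0.0, -2.26]
force: [-0.3, 0.4, -2.1]
grip_width: 0.0662
grip_force: 20.0
```

{"op": "step_arm", "data": {
  "plan": [
    {"dx": 0,"dy": 0,"dz": 0.006,"rx": 0,"ry": 0,"rz": 0,"claw": 0.5},
    {"dx": 0,"dy": 0,"dz": 0.006,"rx": 0,"ry": 0,"rz": 0,"claw": 0.5},
    {"dx": 0,"dy": 0,"dz": 0,"rx": 0,"ry": 0,"rz": 0,"claw": 0.5}
  ]
}}

```text
time_s: 22.35
ee_pos: [0.5708, 0.1547, 0.0481]
eef_rot: [3.142, -0.0, -2.26]
force: [0.4, 0.3, -1.4]
grip_width: 0.0659
grip_force: 20.0
```

{"op": "step_arm", "data": {
  "plan": [
    {"dx": 0,"dy": 0,"dz": 0.004,"rx": 0,"ry": 0,"rz": 0,"claw": 0.5},
    {"dx": 0,"dy": 0,"dz": 0.003,"rx": 0,"ry": 0,"rz": 0,"claw": 0.5},
    {"dx": 0,"dy": 0,"dz": 0,"rx": 0,"ry": 0,"rz": 0,"claw": 0.5}
  ]
}}

```text
time_s: 22.65
ee_pos: [0.5709, 0.1548, 0.0479]
eef_rot: [-3.141, 0.0, -2.26]
force: [-3.6, -0.1, 5.3]
grip_width: 0.0662
grip_force: 20.0
```

{"op": "step_arm", "data": {
  "plan": [
    {"dx": 0,"dy": 0,"dz": 0.004,"rx": 0,"ry": 0,"rz": 0,"claw": 0.5},
    {"dx": 0,"dy": 0,"dz": 0.003,"rx": 0,"ry": 0,"rz": 0,"claw": 0.5},
    {"dx": 0,"dy": 0,"dz": 0,"rx": 0,"ry": 0,"rz": 0,"claw": 0.5}
  ]
}}

```text
time_s: 22.95
ee_pos: [0.5709, 0.1548, 0.0478]
eef_rot: [-3.141, 0.0, -2.26]
force: [-7.1, -2.0, 12.0]
grip_width: 0.0661
grip_force: 20.0
```

{"op": "step_arm", "data": {
  "plan": [
    {"dx": 0,"dy": 0,"dz": -0.007,"rx": 0,"ry": 0,"rz": 0,"claw": 0.5},
    {"dx": 0,"dy": 0,"dz": 0,"rx": 0,"ry": 0,"rz": 0,"claw": 0.25},
    {"dx": 0,"dy": 0,"dz": 0,"rx": 0,"ry": 0,"rz": 0,"claw": 0.15},
    {"dx": 0,"dy": 0,"dz": 0,"rx": 0,"ry": 0,"rz": 0,"claw": 0.08},
    {"dx": 0,"dy": 0,"dz": 0,"rx": 0,"ry": 0,"rz": 0,"claw": 0.08},
    {"dx": 0,"dy": 0,"dz": 0,"rx": 0,"ry": 0,"rz": 0,"claw": 0.08}
  ]
}}

```text
time_s: 23.55
ee_pos: [0.5708, 0.1547, 0.0473]
eef_rot: [3.142, -0.0, -2.26]
force: [-0.1, -0.2, -0.1]
grip_width: 0.0864
grip_force: 0.0
```

{"op": "step_arm", "data": {
  "plan": [
    {"dx": 0,"dy": 0,"dz": -0.05,"rx": 0,"ry": 0,"rz": 0,"claw": 0.08},
    {"dx": 0,"dy": 0,"dz": -0.1,"rx": 0,"ry": 0,"rz": 0,"claw": 0.08},
    {"dx": 0,"dy": 0,"dz": -0.15,"rx": 0,"ry": 0,"rz": 0,"claw": 0.08},
    {"dx": 0,"dy": 0,"dz": -0.2,"rx": 0,"ry": 0,"rz": 0,"claw": 0.08},
    {"dx": 0,"dy": 0,"dz": -0.3,"rx": 0,"ry": 0,"rz": 0,"claw": 0.08},
    {"dx": 0,"dy": 0,"dz": -0.3,"rx": 0,"ry": 0,"rz": 0,"claw": 0.08},
    {"dx": 0,"dy": 0,"dz": -0.2,"rx": 0,"ry": 0,"rz": 0,"claw": 0.08},
    {"dx": 0,"dy": 0,"dz": 0,"rx": 0,"ry": 0,"rz": 0,"claw": 0.08}
  ]
}}

```text
time_s: 24.35
ee_pos: [0.5721, 0.155, 0.1817]
eef_rot: [-3.138, 0.005, -2.26]
force: [-0.3, 0.7, -0.5]
grip_width: 0.0865
grip_force: 0.0
```

```bash
python3 mv.py; sed -i 's/>82)&(D\[...,2\]<130)/>95)\&(D[...,2]<115)/' low.py; python3 low.py;  python3 -c "
import cv2,numpy as np
cv2.imwrite('pics/l3.png',np.hstack([cv2.imread('pics/scene_l.png'),cv2.imread('pics/top_l.png')]))"; python3 - <<'E'
from h import *
a=viewer.camera("scene"); W=world(a); p=np.array([.5713,.1553]);t=np.radians(50.2); l=np.array([np.cos(t),np.sin(t)]); w=np.array([-l[1],l[0]])
D=np.stack([(W[...,:2]-p)@l,(W[...,:2]-p)@w,W[...,2]],-1)*1000
for x0 in range(-75,80,15):
  m=(abs(D[...,0]-x0)<8)&(abs(D[...,1]+31.5)<3)&(D[...,2]>90)&(D[...,2]<120); n=(abs(D[...,0]-x0)<8)&(abs(D[...,1]-31.5)<3)&(D[...,2]>90)&(D[...,2]<120)
  print(x0,[np.percentile(D[k][:,2],95).round(1) if k.sum()>2 else None for k in(m,n)])
x,y,z=W[...,0],W[...,1],W[...,2]
for nm,k in (("tip",(z>.05)&(z<.075)&(np.hypot(x-.545,y+.048)<.08)),("bottle",(z>.1)&(np.hypot(x-.379,y-.089)<.05)),("rack",(z>.07)&(np.hypot(x-.679,y+.224)<.09))):
  print(nm,cv2.minAreaRect((W[k][:,:2]*1000).astype(np.float32)))
E
```

```text
t 24.35 pos [0.5721 0.155  0.1817] rot [-179.77    0.28 -129.51] F [-0.3  0.7 -0.5] w 0.0865 q [ 0.2   0.39  1.4  -0.    1.34 -2.25]
scene 529
lower rim [[-71.9, -33.4, 49.1], [8.4, -17.5, 53.6], [75.8, 22.2, 59.7]] ((0.67681884765625, -3.263622283935547), (150.65939331054688, 65.54345703125), 0.3191773593425751)
upper [[-72.8, -34.2, 95.1], [2.7, 3.2, 100.6], [75.8, 33.4, 105.6]] ((1.1096267700195312, -0.037933349609375), (149.8157501220703, 70.69120025634766), 0.0726449117064476)
top 565
lower rim [[-73.1, -26.9, 49.0], [-17.0, -1.2, 51.3], [43.9, 25.8, 57.9]] ((-12.596343994140625, -0.3564910888671875), (64.73528289794922, 121.44528198242188), 89.9959487915039)
upper [[-73.4, -32.9, 95.1], [-46.7, -23.1, 101.7], [35.6, 32.6, 106.6]] ((-12.840801239013672, 0.07223129272460938), (121.7325668334961, 66.16838073730469), 0.2913288474082947)
-75 [np.float64(103.7), np.float64(105.1)]
-60 [np.float64(105.2), np.float64(103.4)]
-45 [np.float64(103.5), np.float64(103.8)]
-30 [np.float64(103.5), np.float64(103.7)]
-15 [np.float64(104.4), np.float64(104.1)]
0 [np.float64(104.7), np.float64(104.2)]
15 [np.float64(104.1), np.float64(103.6)]
30 [np.float64(104.5), np.float64(104.0)]
45 [np.float64(104.6), np.float64(103.8)]
60 [np.float64(104.5), np.float64(104.0)]
75 [np.float64(103.8), np.float64(103.7)]
tip ((545.0441284179688, -48.428550720214844), (122.79156494140625, 83.11090850830078), 43.162269592285156)
bottle ((386.5818176269531, 76.97898864746094), (41.145423889160156, 64.10655212402344), 38.45234298706055)
rack ((678.051025390625, -224.53543090820312), (55.67597961425781, 86.71066284179688), 9.797019958496094)
```

View pics/l3.png

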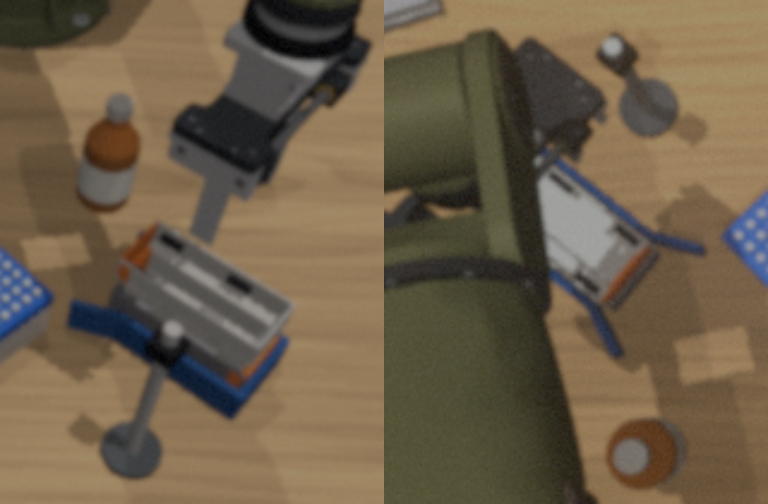

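```bash
python3 -c "
from station import hand_in
print(hand_in())"
```

```text
the job is handed in; nothing more can be done
None
```

The job is handed in, with no verdict returned: the lower bin is home against the dock's back stop. The upper bin sits half-turned and level on the black ledges, its rim at about 104 mm. The bottle, tip box and tube rack are unmoved, and it took about 24 s; once during the slide the wrist force suggested the lower bin may have come up to about 1 mm off the bench, and I lowered it again.

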